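Weigh the fired test tiles on the shielded balance

TASK

Take the dry weight of the fired test tiles on the bench balance. With the pan empty and the sliding cover of the draught shield fully shut, press the on key and then the zero key; then slide the cover back, lay every test tile that is on the table flat on the pan, slide the cover fully shut again, and press the averaging key and then the store key. Press the keys one at a time, each all the way down and up again, in that order; do not press the small calibration key in the middle, and leave everything else on the table where it is.

Things in the scene. Friction and masses are not known exactly. Their poses are not given: they have to be found in the camera images.
- balance: white bench balance, fixed, base 320 mm deep (x) x 290 mm wide (y); origin under the centre of the base, on the table; its x points from the key panel (front, x -160 to -76 mm, top 46 mm above the table) to the closed rear housing (x +46 to +160 mm, 95 mm high), y to the left, z up. The cover runs over chamber and housing in two low rails at y = +-142 mm, tops 101 mm high
- pan (a point): centre of the top of the flat steel weighing pan, 104 mm (x) x 264 mm (y), 55 mm above the table, axes as the balance's. It lies in a chamber of four upright clear walls, 4 mm thick, tops 95 mm above the table, inside 110 mm (x) x 270 mm (y), open at the top when the cover is back. Three tiles fit side by side, long sides along x, 80 mm from centre to centre in y
- cover (a joint): sliding clear cover (aluminium edges, 118 x 274 mm, 4 mm thick, top face 100 mm above the table) on the chamber: 0 = fully shut, 0.114 m = fully open, slid back toward the balance's +x over the rear housing. Stiff by friction of about 2 N and stays where it is left; end stops at both ends
- cover_grip (a point): middle of the top of the black bar grip on the cover: bar 14 mm thick (balance x), 76 mm long (balance y), rising 24 mm above the cover, its top 124 mm above the table; moves with the cover; axes as the balance's
- key_on (a joint): on key: the leftmost key: round, 25 mm across. Reads 0 when up, 0.006 m when fully down; a spring returns it (1.4 N to start, 4.5 N at the bottom); it counts as pressed beyond 4 mm
- key_on_top (a point): centre of the top face of the on key, 57 mm above the table when up, at x = -136 mm, y = +112 mm of the balance; pressed straight down
- key_zero (a joint): zero key: the second key from the left: a bar lying across the panel, 36 mm wide (y) by 20 mm (x). Reads 0 when up, 0.006 m when fully down; a spring returns it (1.4 N to start, 4.5 N at the bottom); it counts as pressed beyond 4 mm
- key_zero_top (a point): centre of the top face of the zero key, 57 mm above the table when up, at x = -136 mm, y = +58 mm of the balance; pressed straight down
- key_cal (a joint): calibration key, not to be pressed: the third, middle key: the smallest, round, 15 mm across, and 2 mm lower than the others. Reads 0 when up, 0.006 m when fully down; a spring returns it (1.4 N to start, 4.5 N at the bottom); it counts as pressed beyond 4 mm
- key_cal_top (a point): centre of the top face of the calibration key, 55 mm above the table when up, at x = -136 mm, y = +6 mm of the balance; pressed straight down
- key_average (a joint): averaging key: the fourth key from the left: square, 25 x 25 mm. Reads 0 when up, 0.006 m when fully down; a spring returns it (1.4 N to start, 4.5 N at the bottom); it counts as pressed beyond 4 mm
- key_average_top (a point): centre of the top face of the averaging key, 57 mm above the table when up, at x = -136 mm, y = -46 mm of the balance; pressed straight down
- key_store (a joint): store key: the rightmost key: a bar pointing away from the user, 18 mm wide (y) by 38 mm (x). Reads 0 when up, 0.006 m when fully down; a spring returns it (1.4 N to start, 4.5 N at the bottom); it counts as pressed beyond 4 mm
- key_store_top (a point): centre of the top face of the store key, 57 mm above the table when up, at x = -136 mm, y = -102 mm of the balance; pressed straight down
- tile_0: fired clay test tile, 70 x 44 x 8 mm, about 22 g, with a patch of glaze on top; lies flat on the table (or on the thin grey sheet, 4 mm higher) at the start, may be absent (None); origin at the centre of its underside, x along its 70 mm side, z up
- tile_1: fired clay test tile, 63 x 40 x 8 mm, about 22 g, with a patch of glaze on top; lies flat on the table (or on the thin grey sheet, 4 mm higher) at the start, may be absent (None); origin at the centre of its underside, x along its 63 mm side, z up
- tile_2: fired clay test tile, 74 x 46 x 8 mm, about 22 g, with a patch of glaze on top; lies flat on the table (or on the thin grey sheet, 4 mm higher) at the start, may be absent (None); origin at the centre of its underside, x along its 74 mm side, z up
- bisque_cup: bystander: unglazed cup, 68 mm across, 62 mm tall; origin at the centre of its underside
- clay_scrap: bystander: lump of scrap clay, 41 x 47 x 17 mm; origin at the centre of its underside
- wooden_rib: bystander: flat wooden throwing rib, 55 x 99 x 6 mm; origin at the centre of its underside

How it is judged:
On the way, in this order (a step that is already met when the one before it is completed fails the run):
1. the on key is pressed, alone, with the cover shut and the pan empty (value of joint key_on above 0.004 m and value of joint each of key_zero, key_cal, key_average, key_store below 0.002 m and value of joint cover below 0.006 m and (horizontal distance between tile_0 and pan above 0.145 m or z of tile_0 in the frame of pan above 0.05 m or z of tile_0 in the frame of pan below -0.02 m) and (horizontal distance between tile_1 and pan above 0.145 m or z of tile_1 in the frame of pan above 0.05 m or z of tile_1 in the frame of pan below -0.02 m) and (horizontal distance between tile_2 and pan above 0.145 m or z of tile_2 in the frame of pan above 0.05 m or z of tile_2 in the frame of pan below -0.02 m)), for 0.1 s.
2. the zero key is pressed, alone, with the cover shut and the pan empty (value of joint key_zero above 0.004 m and value of joint each of key_on, key_cal, key_average, key_store below 0.002 m and value of joint cover below 0.006 m and (horizontal distance between tile_0 and pan above 0.145 m or z of tile_0 in the frame of pan above 0.05 m or z of tile_0 in the frame of pan below -0.02 m) and (horizontal distance between tile_1 and pan above 0.145 m or z of tile_1 in the frame of pan above 0.05 m or z of tile_1 in the frame of pan below -0.02 m) and (horizontal distance between tile_2 and pan above 0.145 m or z of tile_2 in the frame of pan above 0.05 m or z of tile_2 in the frame of pan below -0.02 m)), for 0.1 s.
3. with every tile on the pan and the cover shut, the averaging key is pressed alone (value of joint key_average above 0.004 m and value of joint each of key_on, key_zero, key_cal, key_store below 0.002 m and value of joint cover below 0.006 m and x of tile_0 in the frame of pan between -0.05 and 0.05 m and y of tile_0 in the frame of pan between -0.13 and 0.13 m and z of tile_0 in the frame of pan between -0.004 and 0.024 m and angle between each of tile_0, tile_1, tile_2's own z axis and vertical below 0.35 rad and x of tile_1 in the frame of pan between -0.05 and 0.05 m and y of tile_1 in the frame of pan between -0.13 and 0.13 m and z of tile_1 in the frame of pan between -0.004 and 0.024 m and x of tile_2 in the frame of pan between -0.05 and 0.05 m and y of tile_2 in the frame of pan between -0.13 and 0.13 m and z of tile_2 in the frame of pan between -0.004 and 0.024 m), for 0.1 s.
4. then, with every tile on the pan and the cover shut, the store key is pressed alone (value of joint key_store above 0.004 m and value of joint each of key_on, key_zero, key_cal, key_average below 0.002 m and value of joint cover below 0.006 m and x of tile_0 in the frame of pan between -0.05 and 0.05 m and y of tile_0 in the frame of pan between -0.13 and 0.13 m and z of tile_0 in the frame of pan between -0.004 and 0.024 m and angle between each of tile_0, tile_1, tile_2's own z axis and vertical below 0.35 rad and x of tile_1 in the frame of pan between -0.05 and 0.05 m and y of tile_1 in the frame of pan between -0.13 and 0.13 m and z of tile_1 in the frame of pan between -0.004 and 0.024 m and x of tile_2 in the frame of pan between -0.05 and 0.05 m and y of tile_2 in the frame of pan between -0.13 and 0.13 m and z of tile_2 in the frame of pan between -0.004 and 0.024 m), for 0.1 s.
At the end, for the whole second after the job is handed in: every tile present lies on the pan inside the shield (centre over the pan, at most two deep, tilted less than 20 degrees) and at rest, the cover is shut to within 6 mm, and all five keys are up (value of joint cover below 0.006 m and x of tile_0 in the frame of pan between -0.05 and 0.05 m and y of tile_0 in the frame of pan between -0.13 and 0.13 m and z of tile_0 in the frame of pan between -0.004 and 0.024 m and angle between each of tile_0, tile_1, tile_2's own z axis and vertical below 0.35 rad and x of tile_1 in the frame of pan between -0.05 and 0.05 m and y of tile_1 in the frame of pan between -0.13 and 0.13 m and z of tile_1 in the frame of pan between -0.004 and 0.024 m and x of tile_2 in the frame of pan between -0.05 and 0.05 m and y of tile_2 in the frame of pan between -0.13 and 0.13 m and z of tile_2 in the frame of pan between -0.004 and 0.024 m and linear speed of each of tile_0, tile_1, tile_2 below 0.02 m/s and value of joint each of key_on, key_zero, key_cal, key_average, key_store below 0.002 m); the robot touches nothing.
It fails at once if the calibration key is pressed (value of joint key_cal above 0.003 m).
It fails at once if two keys are down at the same time (value of joint each of key_on, key_zero above 0.003 m or value of joint each of key_zero, key_cal above 0.003 m or value of joint each of key_cal, key_average above 0.003 m or value of joint each of key_average, key_store above 0.003 m).
It fails at once if the on or zero key is pressed with a tile on the pan (value of joint any of key_on, key_zero above 0.004 m and ((x of tile_0 in the frame of pan between -0.05 and 0.05 m and y of tile_0 in the frame of pan between -0.13 and 0.13 m and z of tile_0 in the frame of pan between -0.004 and 0.024 m and angle between tile_0's own z axis and vertical below 0.35 rad) or (x of tile_1 in the frame of pan between -0.05 and 0.05 m and y of tile_1 in the frame of pan between -0.13 and 0.13 m and z of tile_1 in the frame of pan between -0.004 and 0.024 m and angle between tile_1's own z axis and vertical below 0.35 rad) or (x of tile_2 in the frame of pan between -0.05 and 0.05 m and y of tile_2 in the frame of pan between -0.13 and 0.13 m and z of tile_2 in the frame of pan between -0.004 and 0.024 m and angle between tile_2's own z axis and vertical below 0.35 rad))).
It fails at once if the averaging or store key is pressed before every tile is on the pan with the cover shut (value of joint any of key_average, key_store above 0.004 m and (value of joint cover above 0.012 m or horizontal distance between any of tile_0, tile_1, tile_2 and pan above 0.15 m)).
It fails at once if a bystander is moved more than 4 cm (distance of any of bisque_cup, clay_scrap, wooden_rib from where it was at the start of the episode above 0.04 m).
Of tile_0, tile_1, tile_2 only 2 to 3 are there at a start; the rules pass over those that are not, and their reading is None.
At some moment in a run one of tile_0, tile_1, tile_2 may be knocked a few centimetres aside while the robot is not near it.
Once in a run the grip may slacken for a moment while it holds something.
It also fails if it takes over 210 s, if anything falls off the work surface, if the arm or the gripper's body presses on something with over 40 N, if the wrist force passes 120 N, or if a joint passes its speed limit or range.

ROBOT

A 7-joint arm with a two-finger parallel gripper is mounted at the origin on the work surface; the furniture and walls round the work are solid. World frame = base frame: x ahead of the robot, y to its left, z up, the work surface at z = 0. Lengths are in m, angles in rad, forces in N, time in s.
With the tool pointing down it reaches from about 0.4 to 0.9 m from the base axis. Payload 5.5 kg.
Tool frame: the origin (TCP) lies on the centre line of the jaws, within the pads' length; the fingertips stand 14 mm ahead of it and the grasp point (between the pads) lies 5 mm behind it (r.tips_ahead is the distance from the TCP to the fingertips, in m); z points along the fingers, y is the line along which they close (so a half turn about z gives the same grasp; the last joint's range is limited). The gripper opens to 92 mm and grips with 3 to 60 N. Pads are 19 mm wide; open, the fingers measure 130 mm over their backs; the gripper's body (75 mm by 190 mm) begins 47 mm behind the grasp point.
Start: joints at [1.422, 0.501, -0.427, 1.55, 0.221, 1.138, -0.21], TCP at [0.26, -0.596, 0.241] pointing down, gripper open.
Joint ranges: [-2.88, 2.88], [-0.31, 2.03], [-1.54, 1.56], [0.2, 2.42], [-1.41, 4.55], [0.19, 2.02], [-2.57, 2.57]. Speed limits (rad/s): [2.57, 2.57, 3.14, 3.14, 3.14, 3.14, 3.14].

INTERFACE

Orientations are given as a rotation vector (axis times angle).
In Python, from cell import r gives the robot as it stands.
- The arm moves only by the shell command python3 -m inch 'ROWS'. ROWS is JSON, a list of rows, each an object of numbers: "hand": the opening, from 0 (shut) to 1 (fully open); "dx", "dy", "dz": the shift along the tool's x, y, z in m; "spin": the turn about the tool's z in rad. A call has 1 to 12 rows; each row shifts and turns the commanded pose from where the row before left it, along the tool's axes as they then stand; what a row does not reach is not made up. A row lasts 1/8 s, in which the tool goes at most 62.5 mm and 10.7 degrees, less where a joint would pass 70% of its speed; a pose out of reach is approached as far as the arm can. A call is refused whole if a number of a shift passes 0.0625 or a number of a turn 0.188, either way. A call with a gripper value outside its range is refused whole. The fingers move at their own pace and stop on an object; the grip force is fixed at half the most. Time passes only in rows, so rows that do not move let the fingers close. It gives the time, the measured TCP pose, the force, the opening and the grip force at its end, in the units of the state.
- r.sense(): the state, without advancing time (a new reading comes with each control period).
- r.camera(name): name is "scene" or "top"; returns a dict with "color" (400x640x3 uint8, red, green, blue), "intrinsics" (3x3 intrinsics, pixels), "xyz" and "attitude" of the camera in the world. Camera axes: x right, y up, looking along -z (the intrinsics and any distortion apply to the point x, -y, -z); pixel columns grow to the right and rows downward; lengths in m; the calibration is good to about 2 mm. A picture is of the moment at which its call begins. There is no depth.
- r.sign_off(): hands the job in; it is judged then, once.
The state is a dict: "time": time; "joint_positions": joint angles; "dq": joint speeds; "tau": joint torques, N m; "eef_pos": TCP position; "tcp_rot": TCP orientation; "contact_force": force on the tool from outside, world axes, zero at the start; "torque": the same for the moment, N m; "finger_gap": finger opening in m; "gripper_force": force on a finger pad.
Only numpy, scipy, OpenCV 4.12 (cv2) and the standard library are available. Lean on these libraries where they do the work, as an engineer would, in place of code of your own. Each camera call takes 0.05 s, during which the arm holds its last target. There are 200 camera calls.

## Working session

There is one attempt and no reset: what is moved stays moved. The work goes in short steps, Python scripts to look and compute and a shell command to move; the robot and the scene stay as the last step left them, time stands still between calls to the robot, and variables do not carry over. Pictures are saved under pics/ and viewed, at most 14 in all, crops included, and the job is handed in when it is done.

```bash
mkdir -p pics
cat > h.py <<'E'
import numpy as np,cv2
from cell import r
from scipy.spatial.transform import Rotation as R
def cam(n):
    c=r.camera(n); return c
def rot(c):
    a=np.array(c["attitude"],float)
    return a if a.shape==(3,3) else R.from_rotvec(a).as_matrix()
def ray(c,u,v):
    K=np.array(c["intrinsics"]); p=np.linalg.inv(K)@[u,v,1]
    return np.array(c["xyz"]),rot(c)@[p[0],-p[1],-p[2]]
def pt(c,u,v,z):
    o,d=ray(c,u,v); return o+d*(z-o[2])/d[2]
def proj(c,P):
    q=rot(c).T@(np.array(P)-np.array(c["xyz"])); K=np.array(c["intrinsics"])
    p=K@[q[0],-q[1],-q[2]]; return p[:2]/p[2]
def save(c,n,box=None,s=1):
    im=c["color"][:,:,::-1]
    if box: im=im[box[1]:box[3],box[0]:box[2]]
    cv2.imwrite("pics/"+n,cv2.resize(im,None,fx=s,fy=s,interpolation=cv2.INTER_CUBIC))
E
python3 - <<'E'
from h import *
for n in("top","scene"):
    c=cam(n); save(c,n+"0.png",None,1.25); print({k:c[k] for k in c if k!="color"})
s=r.sense(); print(s["eef_pos"],s["tcp_rot"],s["time"],s["finger_gap"])
E
```

```text
{'intrinsics': array([[433.45653271,   0.        , 313.81871905],
       [  0.        , 433.45653271, 197.75853493],
       [  0.        ,   0.        ,   1.        ]]), 'xyz': array([0.40189486, 0.04230762, 1.49260197]), 'attitude': array([ 0.04611757, -0.02911224, -1.54302648])}
{'intrinsics': array([[424.90701545,   0.        , 315.79832685],
       [  0.        , 424.90701545, 199.30755242],
       [  0.        ,   0.        ,   1.        ]]), 'xyz': array([-0.35272996,  0.89387195,  0.59729821]), 'attitude': array([ 0.55897034, -1.35090367, -1.99787777])}
[ 0.25986454 -0.59512125  0.23978794] [-3.07354795e+00 -6.41912918e-01  5.02156554e-04] 0.1 0.09146157743972898
```

View pics/top0.png

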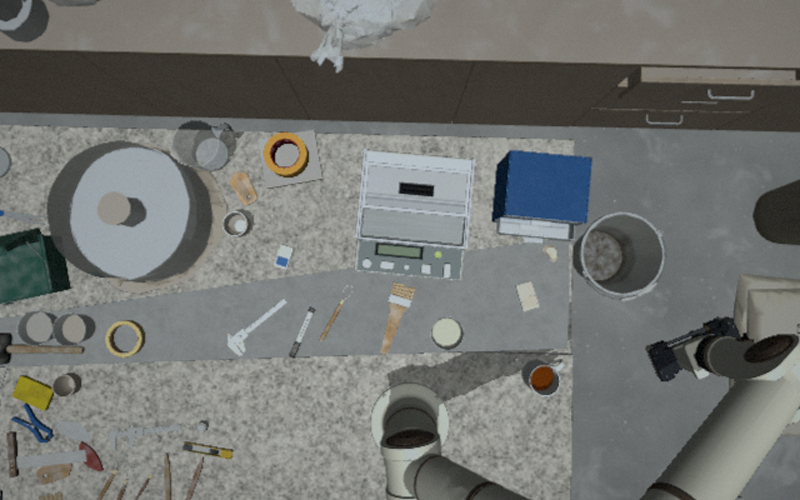

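View pics/scene0.png

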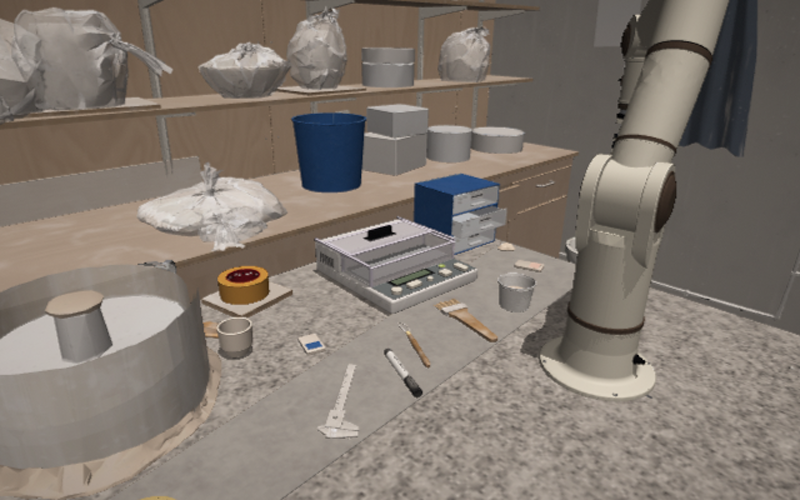

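Run:
```python
from h import *
c=cam("top"); save(c,"t1.png",(170,110,470,300),2.66)
d=cam("scene"); save(d,"s1.png",(150,160,450,310),2.66)
```

```text
(no output)
```

View pics/t1.png

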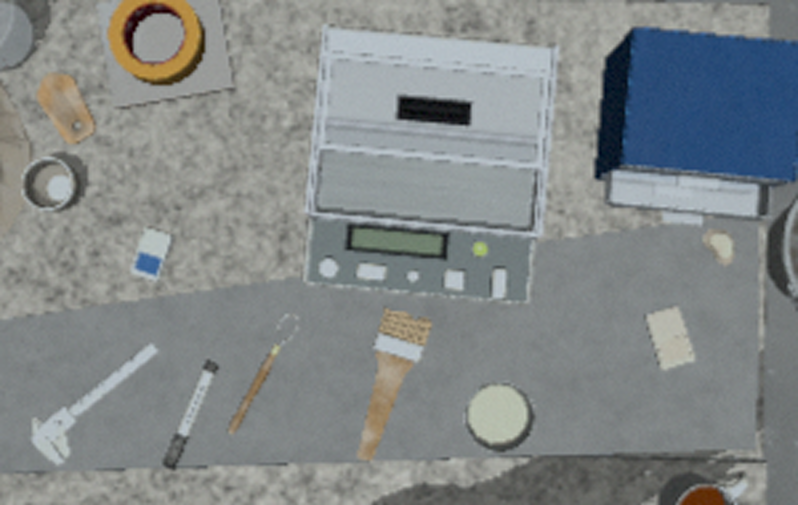

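View pics/s1.png

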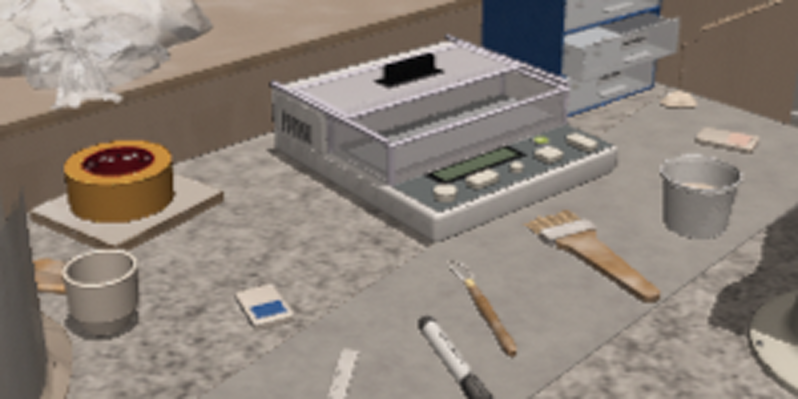

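```bash
cat >> h.py <<'E'
T=dict(on=(-.136,.112),zero=(-.136,.058),cal=(-.136,.006),avg=(-.136,-.046),store=(-.136,-.102))
def blobs(c,mask,box,amin=3):
    m=np.zeros(mask.shape,np.uint8);x0,y0,x1,y1=box;m[y0:y1,x0:x1]=mask[y0:y1,x0:x1]
    n,l,s,ce=cv2.connectedComponentsWithStats(m,connectivity=4)
    return [(s[i,4],ce[i],s[i,:4].tolist(),(l==i).astype(np.uint8)) for i in range(1,n) if s[i,4]>=amin]
def rect(c,m,z):
    k=max(cv2.findContours(m,0,1)[0],key=len)[:,0].astype(float)
    P=np.array([pt(c,u,v,z)[:2]*1000 for u,v in k],np.float32)
    (cx,cy),(w,h),a=cv2.minAreaRect(P); 
    if w<h: w,h,a=h,w,a+90
    return np.round([cx,cy,w,h,(a+90)%180-90],1)
E
python3 - <<'E'
from h import *
c=cam("top"); im=c["color"].astype(int)
br=im.min(2)
pan=np.median(im[200:215,295:300].reshape(-1,3),0);print(pan)
f=lambda x,y:(int(x/2.66+170),int(y/2.66+110))
b=blobs(c,(br>150),f(312,250)+f(520,300))
keys=[]
for a,ce,bb,m in b: print(a,ce.round(1),bb); keys.append((a,ce))
g=blobs(c,(im.max(2)<50),f(380,85)+f(490,135),20)
for a,ce,bb,m in g: print("grip",a,ce,pt(c,*ce,.122),rect(c,m,.122))
hsv=cv2.cvtColor(c["color"],cv2.COLOR_RGB2HSV)
for n,p,q in(("blue",(115,215),(185,290)),("cream",(630,295),(710,380)),("rib",(25,65),(105,150)),("scrap",(695,220),(745,275))):
    x=f(*p)+f(*q); sub=im[x[1]:x[3],x[0]:x[2]]; 
    for z in (.008,.012): 
        for th in (175,190,205): 
            mm=(im[:,:,0]>th)|((im[:,:,2]-im[:,:,0]>40)) if n!="rib" else (im[:,:,0]-im[:,:,2]>40)
            for a,ce,bb,m in blobs(c,mm,x,30): print(n,z,th,a,ce.round(1),rect(c,m,z))
E
```

```text
[112. 123. 124.]
38 [292.8 210.3] [290, 207, 7, 7]
58 [309.  211.7] [304, 209, 11, 6]
53 [357.1 216.2] [355, 211, 5, 11]
13 [324.6 213.4] [323, 212, 4, 4]
45 [340.2 214.9] [337, 212, 7, 7]
3 [297. 217.] [296, 217, 3, 1]
3 [307. 218.] [306, 218, 3, 1]
3 [318. 219.] [317, 219, 3, 1]
grip 206 [332.67961165 151.25728155] [0.61728809 0.00223811 0.122     ] [617.3   2.   83.2  24.9  86.3]
blue 0.008 175 141 [226.6 204.4] [442.  359.6  52.   34.9 -16.4]
blue 0.008 190 61 [225.3 208.6] [427.6 362.1  29.5  22.7  73.2]
blue 0.008 205 61 [225.3 208.6] [427.6 362.1  29.5  22.7  73.2]
blue 0.012 175 141 [226.6 204.4] [441.9 358.7  51.9  34.8 -16.4]
blue 0.012 190 61 [225.3 208.6] [427.5 361.3  29.5  22.7  73.2]
blue 0.012 205 61 [225.3 208.6] [427.5 361.3  29.5  22.7  73.2]
cream 0.008 175 230 [421.8 236.9] [ 350.  -312.3   68.3   40.7   17.5]
cream 0.012 175 230 [421.8 236.9] [ 350.2 -311.3   68.1   40.6   17.5]
rib 0.008 175 119 [189.9 143.3] [650.  493.2  51.5  36.2 -46. ]
rib 0.008 175 39 [200.9 153. ] [618.5 452.3  26.3  23.8  75.6]
rib 0.008 175 39 [194.1 159. ] [597.  477.5  42.   13.4  40
[... 393 characters left out ...]
 175 119 [189.9 143.3] [649.3 492.   51.4  36.1 -46. ]
rib 0.012 175 39 [200.9 153. ] [617.9 451.2  26.2  23.7  75.6]
rib 0.012 175 39 [194.1 159. ] [596.5 476.4  41.9  13.4  40.6]
rib 0.012 190 119 [189.9 143.3] [649.3 492.   51.4  36.1 -46. ]
rib 0.012 190 39 [200.9 153. ] [617.9 451.2  26.2  23.7  75.6]
rib 0.012 190 39 [194.1 159. ] [596.5 476.4  41.9  13.4  40.6]
rib 0.012 205 119 [189.9 143.3] [649.3 492.   51.4  36.1 -46. ]
rib 0.012 205 39 [200.9 153. ] [617.9 451.2  26.2  23.7  75.6]
rib 0.012 205 39 [194.1 159. ] [596.5 476.4  41.9  13.4  40.6]
scrap 0.008 175 39 [441.4 202. ] [ 471.4 -377.3   29.2   16.5   37.8]
scrap 0.012 175 39 [441.4 202. ] [ 471.2 -376.2   29.1   16.4   37.8]
```

```bash
cat >> h.py <<'E'
def fit(W,names):
    L=np.array([T[n] for n in names]);W=np.array(W)[:,:2]
    lm,wm=L.mean(0),W.mean(0);a,b=L-lm,W-wm
    th=np.arctan2((a[:,0]*b[:,1]-a[:,1]*b[:,0]).sum(),(a*b).sum())
    Q=np.array([[np.cos(th),-np.sin(th)],[np.sin(th),np.cos(th)]])
    o=wm-Q@lm; return th,o,Q,((L-lm)@Q.T+wm-W)
E
python3 - <<'E'
from h import *
c=cam("top"); im=c["color"].astype(int)
K=[(292.8,210.3),(309,211.7),(324.6,213.4),(340.2,214.9),(357.1,216.2)]
W=[pt(c,*k,.056) for k in K]
th,o,Q,e=fit(W,list(T)); print("top",th,o,(e*1000).round(1))
g=Q.T@(pt(c,332.7,151.3,.118)[:2]-o); print("grip local",g)
# check second view
d=cam("scene"); f=lambda u,v:(u/2.66+150,v/2.66+160)
for n,p in T.items(): 
    q=Q@p+o; print(n,q.round(4),proj(d,[*q,.057]).round(1))
jm=d["color"].astype(int)
for a,ce,bb,m in blobs(d,jm.min(2)>170,(300,205,385,240)): print(a,ce.round(1))
for h in (.124,):
    q=Q@g+o; print("grip",q,proj(d,[*q,h]))
for a,ce,bb,m in blobs(d,jm.max(2)<50,(285,175,325,195)): print("g",a,ce.round(1),bb)
# blue tile
x=(213,192,243,220)
for th_ in (150,160,165):
    for a,ce,bb,m in blobs(c,(im.min(2)>th_)|(im[:,:,2]-im[:,:,0]>25),x,30): print(th_,a,ce.round(1),rect(c,m,.008))
x=(100,255,170,300)
jb=blobs(d,(jm[:,:,2]-jm[:,:,0]>40),(230,260,270,285),10)
for a,ce,bb,m in jb: print("blue scene",ce,rect(d,m,.008),rect(d,m,.012))
for a,ce,bb,m in blobs(d,(jm.min(2)>170)|(jm[:,:,2]-jm[:,:,0]>40),(230,260,270,288),30): print("blue tile scene",a,ce,rect(d,m,.008))
for a,ce,bb,m in blobs(d,(jm[:,:,0]>165),(405,200,440,220),30): print("cream scene",a,ce,rect(d,m,.012))
E
```

```text
top -0.06595707116072143 [0.55560268 0.00680049] [[-0.   0.1]
 [-0.4  0.1]
 [ 0.4  0. ]
 [ 0.5 -0.1]
 [-0.5 -0.1]]
grip local [ 0.06235633 -0.00063936]
on [0.4273 0.1275] [316.5 230.1]
zero [0.4237 0.0736] [330.5 225. ]
cal [0.4203 0.0218] [343.3 220.3]
avg [ 0.4169 -0.0301] [355.5 215.8]
store [ 0.4132 -0.086 ] [368.  211.2]
6 [322.8 205.3]
7 [317.1 207.1]
4 [312.2 208.8]
3 [309. 210.]
21 [368.7 212.1]
3 [303. 212.]
22 [356.  216.6]
95 [350.9 226.8]
5 [343.8 221.6]
29 [331.3 225.9]
20 [317.2 231. ]
22 [306.  236.1]
12 [321.  238.2]
grip [0.61778129 0.00205266] [303.83848571 181.43083072]
g 150 [303.4 186. ] [292, 180, 24, 12]
150 263 [224.  205.3] [439.6 374.2  70.5  65.  -15.1]
160 189 [226.1 205.1] [439.7 360.2  61.7  38.  -15.1]
165 182 [226.2 205. ] [439.6 360.3  61.7  37.1 -16.4]
blue scene [250.56862745 275.76470588] [424.  363.5  29.   20.1  72.8] [418.7 367.1  28.8  20.   72.8]
blue tile scene 169 [248.82840237 273.76923077] [434.7 361.4  61.2  37.2 -16.7]
cream scene 127 [423.38582677 211.17322835] [ 349.6 -309.6   76.6   50.9   18.4]
```

```bash
cat >> h.py <<'E'
O=np.array([.5556,.0068]);YAW=-.066
QB=np.array([[np.cos(YAW),-np.sin(YAW)],[np.sin(YAW),np.cos(YAW)]])
def B(x,y): return QB@[x,y]+O
def st():
    s=r.sense();p=np.array(s["eef_pos"]);M=R.from_rotvec(s["tcp_rot"]).as_matrix()
    psi=np.arctan2(M[1,0],M[0,0]); return s,p,M,psi
def go(xy,z,psi=YAW):
    "tool shift to target: spin first, then dx,dy in turned axes"
    s,p,M,a=st(); d=np.array([*xy,z])-p
    c,n=np.cos(psi),np.sin(psi)
    print("spin %.3f dx %.4f dy %.4f dz %.4f"%(a-psi,c*d[0]+n*d[1],n*d[0]-c*d[1],-d[2]))
def here():
    s,p,M,a=st(); print("t%.2f"%s["time"],"bal",(QB.T@(p[:2]-O)).round(4),"w",p.round(4),"psi%.3f"%a,"tilt",M[2,:2].round(3),"F",np.round(s["contact_force"],1),"gap%.4f"%s["finger_gap"],"gf",s["gripper_force"])
E
python3 -m inch '[{"hand":0,"spin":0.16,"dz":-0.03},{"hand":0,"spin":0.16,"dz":-0.03},{"hand":0,"spin":0.158,"dz":0},{"hand":0},{"hand":0}]'
python3 - <<'E'
from h import *
here(); go((.42,-.2),.3); go(B(.09,0),.3)
E
```

```text
t0.35 bal [-0.2551 -0.6205] w [ 0.2601 -0.5955  0.2405] psi0.412 tilt [ 0. -0.] F [ 0.2  0.4 -0.7] gap0.0918 gf 0.0
spin 0.478 dx 0.1334 dy -0.4052 dz -0.0595
spin 0.478 dx 0.3451 dy -0.6205 dz -0.0595validation failed for argument at $[0]...
```

```bash
python3 -m inch '[{"hand":0,"dx":0,"dy":0,"dz":-0.03,"spin":0.16},{"hand":0,"dx":0,"dy":0,"dz":-0.03,"spin":0.16},{"hand":0,"dx":0,"dy":0,"dz":0,"spin":0.158},{"hand":0,"dx":0,"dy":0,"dz":0,"spin":0},{"hand":0,"dx":0,"dy":0,"dz":0,"spin":0}]'
python3 - <<'E'
from h import *
here(); go((.42,-.2),.3); go(B(.09,0),.3)
E
```

```text
time: 0.98
eef_pos: [0.2601, -0.5953, 0.3001]
tcp_rot: [-3.139, 0.099, 0.001]
contact_force: [0.3, 0.2, 0.2]
finger_gap: 0.0462
gripper_force: 0.0
t0.97 bal [-0.2552 -0.6203] w [ 0.2601 -0.5953  0.3001] psi-0.063 tilt [-0.001 -0.001] F [0.3 0.2 0.2] gap0.0462 gf 0.0
spin 0.003 dx 0.1335 dy -0.4050 dz 0.0001
spin 0.003 dx 0.3452 dy -0.6203 dz 0.0001
```

```bash
python3 -m inch '[{"hand":0,"dx":0.017,"dy":-0.052,"dz":0,"spin":0.003},{"hand":0,"dx":0.017,"dy":-0.052,"dz":0,"spin":0},{"hand":0,"dx":0.017,"dy":-0.052,"dz":0,"spin":0},{"hand":0,"dx":0.017,"dy":-0.052,"dz":0,"spin":0},{"hand":0,"dx":0.017,"dy":-0.052,"dz":0,"spin":0},{"hand":0,"dx":0.017,"dy":-0.052,"dz":0,"spin":0},{"hand":0,"dx":0.017,"dy":-0.052,"dz":0,"spin":0},{"hand":0,"dx":0.017,"dy":-0.052,"dz":0,"spin":0},{"hand":0,"dx":0.017,"dy":-0.052,"dz":0,"spin":0},{"hand":0,"dx":0.017,"dy":-0.052,"dz":0,"spin":0},{"hand":0,"dx":0.017,"dy":-0.052,"dz":0,"spin":0},{"hand":0,"dx":0.017,"dy":-0.048,"dz":0,"spin":0}]' | head -2
python3 - <<'E'
from h import *
here(); go(B(.095,0),.3)
E
```

```text
time: 2.48
eef_pos: [0.5066, 0.0105, 0.3006]
t2.48 bal [-0.0491  0.0005] w [0.5066 0.0105 0.3006] psi-0.067 tilt [-0.  0.] F [ 0.6 -1.5  0.6] gap0.0004 gf 0.0
spin -0.001 dx 0.1441 dy 0.0005 dz 0.0006
```

```bash
python3 -m inch '[{"hand":0,"dx":0.048,"dy":0,"dz":0,"spin":0},{"hand":0,"dx":0.048,"dy":0,"dz":0,"spin":0},{"hand":0,"dx":0.048,"dy":0,"dz":0,"spin":0},{"hand":0,"dx":0,"dy":0,"dz":0.05,"spin":0},{"hand":0,"dx":0,"dy":0,"dz":0.05,"spin":0},{"hand":0,"dx":0,"dy":0,"dz":0.04,"spin":0},{"hand":0,"dx":0,"dy":0,"dz":0.02,"spin":0},{"hand":0,"dx":0,"dy":0,"dz":0,"spin":0}]'
python3 - <<'E'
from h import *
here(); c=cam("scene"); save(c,"s2.png",(240,130,400,250),4)
E
```

```text
time: 3.48
eef_pos: [0.6491, -0.0012, 0.1394]
tcp_rot: [-3.139, 0.107, 0.004]
contact_force: [0.0, -0.8, -0.4]
finger_gap: 0.0005
gripper_force: 0.0
t3.48 bal [ 0.0939 -0.0019] w [ 0.6491 -0.0012  0.1394] psi-0.068 tilt [-0.003 -0.   ] F [ 0.  -0.8 -0.4] gap0.0005 gf 0.0
```

View pics/s2.png

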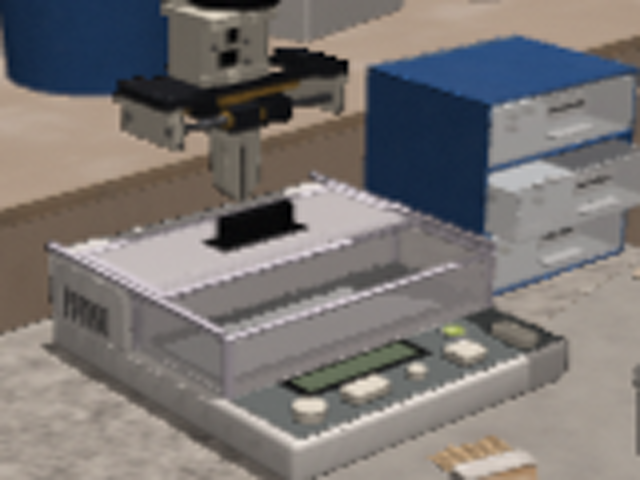

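```bash
python3 -m inch '[{"hand":0,"dx":0,"dy":0,"dz":0.016,"spin":0},{"hand":0,"dx":-0.015,"dy":0,"dz":0,"spin":0},{"hand":0,"dx":-0.02,"dy":0,"dz":0,"spin":0},{"hand":0,"dx":-0.02,"dy":0,"dz":0,"spin":0},{"hand":0,"dx":-0.02,"dy":0,"dz":0,"spin":0},{"hand":0,"dx":-0.01,"dy":0,"dz":0,"spin":0}]'
python3 - <<'E'
from h import *
here()
E
python3 -m inch '[{"hand":0,"dx":-0.005,"dy":0,"dz":0,"spin":0},{"hand":0,"dx":-0.003,"dy":0,"dz":0,"spin":0}]' 
python3 -m inch '[{"hand":0,"dx":-0.003,"dy":0,"dz":0,"spin":0},{"hand":0,"dx":0,"dy":0,"dz":0,"spin":0}]'
python3 - <<'E'
from h import *
here()
E
```

```text
time: 4.28
eef_pos: [0.5658, 0.0046, 0.1256]
tcp_rot: [3.139, -0.108, 0.005]
contact_force: [2.1, -0.5, -1.2]
finger_gap: 0.0003
gripper_force: 1.2
t4.28 bal [ 0.0103 -0.0015] w [0.5658 0.0046 0.1256] psi-0.069 tilt [0.003 0.   ] F [ 2.1 -0.5 -1.2] gap0.0003 gf 1.156557920621708
time: 4.53
eef_pos: [0.5583, 0.0052, 0.1254]
tcp_rot: [3.14, -0.109, 0.003]
contact_force: [1.3, -0.6, 1.0]
finger_gap: 0.0002
gripper_force: 1.1
time: 4.78
eef_pos: [0.5575, 0.0053, 0.1255]
tcp_rot: [-3.139, 0.109, -0.01]
contact_force: [8.5, -1.1, -2.7]
finger_gap: 0.0004
gripper_force: 4.1
t4.78 bal [ 0.002  -0.0014] w [0.5575 0.0053 0.1255] psi-0.070 tilt [ 0.006 -0.001] F [ 8.5 -1.1 -2.7] gap0.0004 gf 4.120671451091766
```

```bash
python3 -m inch '[{"hand":0,"dx":0.012,"dy":0,"dz":0,"spin":0},{"hand":0,"dx":0,"dy":0,"dz":-0.03,"spin":0},{"hand":0,"dx":0,"dy":0,"dz":-0.03,"spin":0},{"hand":0,"dx":-0.05,"dy":-0.038,"dz":0,"spin":0},{"hand":0,"dx":-0.05,"dy":-0.038,"dz":0,"spin":0},{"hand":0,"dx":-0.048,"dy":-0.038,"dz":0,"spin":0},{"hand":0,"dx":0,"dy":0,"dz":0,"spin":0}]' >/dev/null
python3 - <<'E'
from h import *
here(); go(B(-.136,.112),.085)
c=cam("top"); im=c["color"].astype(int)
for a,ce,bb,m in blobs(c,(im.max(2)<50),(290,140,370,205),20): print("grip",a,ce,QB.T@(pt(c,*ce,.118)[:2]-O))
E
```

```text
t5.65 bal [-0.1404  0.1155] w [0.4231 0.1313 0.1846] psi-0.061 tilt [-0.003  0.001] F [ 1.3 -0.8  0.3] gap0.0004 gf 0.0
spin 0.005 dx 0.0044 dy 0.0035 dz 0.0996
grip 205 [330.50731707 176.40487805] [-0.01832321 -0.00104298]
grip 146 [304.67123288 198.76027397] [-0.09685334  0.07408586]
```

```bash
python3 -m inch '[{"hand":0,"dx":0.004,"dy":0.003,"dz":0.05,"spin":0.005},{"hand":0,"dx":0,"dy":0,"dz":0.045,"spin":0},{"hand":0,"dx":0,"dy":0,"dz":0,"spin":0},{"hand":0,"dx":0,"dy":0,"dz":0.01,"spin":0},{"hand":0,"dx":0,"dy":0,"dz":0.006,"spin":0},{"hand":0,"dx":0,"dy":0,"dz":0.006,"spin":0},{"hand":0,"dx":0,"dy":0,"dz":0.003,"spin":0},{"hand":0,"dx":0,"dy":0,"dz":0,"spin":0},{"hand":0,"dx":0,"dy":0,"dz":0,"spin":0}]'
python3 - <<'E'
from h import *
here()
E
```

```text
time: 6.82
eef_pos: [0.4319, 0.125, 0.0654]
tcp_rot: [-3.139, 0.117, -0.003]
contact_force: [2.4, -0.2, 4.2]
finger_gap: 0.0004
gripper_force: 2.1
t6.83 bal [-0.1313  0.1098] w [0.4319 0.125  0.0654] psi-0.074 tilt [ 0.002 -0.   ] F [ 2.4 -0.2  4.2] gap0.0004 gf 2.1246285445522517
```

```bash
python3 -m inch '[{"hand":0,"dx":0,"dy":0,"dz":0,"spin":0},{"hand":0,"dx":0,"dy":0,"dz":-0.02,"spin":0},{"hand":0,"dx":0,"dy":0,"dz":-0.02,"spin":0},{"hand":0,"dx":-0.004,"dy":0.026,"dz":0,"spin":0},{"hand":0,"dx":0,"dy":0.026,"dz":0,"spin":0},{"hand":0,"dx":0,"dy":0,"dz":0,"spin":0},{"hand":0,"dx":0,"dy":0,"dz":0,"spin":0}]'
python3 - <<'E'
from h import *
here(); go(B(-.136,.058),.065)
E
```

```text
time: 7.7
eef_pos: [0.4225, 0.0741, 0.1046]
tcp_rot: [-3.139, 0.116, 0.001]
contact_force: [0.9, -0.2, -0.3]
finger_gap: 0.0007
gripper_force: 0.0
t7.70 bal [-0.1372  0.0583] w [0.4225 0.0741 0.1046] psi-0.074 tilt [-0.001 -0.001] F [ 0.9 -0.2 -0.3] gap0.0007 gf 0.0
spin -0.008 dx 0.0012 dy 0.0003 dz 0.0396
```

```bash
python3 -m inch '[{"hand":0,"dx":0,"dy":0,"dz":0.02,"spin":-0.008},{"hand":0,"dx":0,"dy":0,"dz":0.008,"spin":0},{"hand":0,"dx":0,"dy":0,"dz":0.006,"spin":0},{"hand":0,"dx":0,"dy":0,"dz":0.005,"spin":0},{"hand":0,"dx":0,"dy":0,"dz":0.002,"spin":0},{"hand":0,"dx":0,"dy":0,"dz":0,"spin":0},{"hand":0,"dx":0,"dy":0,"dz":0,"spin":0}]'
python3 - <<'E'
from h import *
here(); go(B(-.136,.058),.065)
E
```

```text
time: 8.57
eef_pos: [0.4227, 0.0743, 0.0649]
tcp_rot: [3.139, -0.102, 0.001]
contact_force: [-7.6, 0.8, 19.5]
finger_gap: 0.0005
gripper_force: 10.1
t8.57 bal [-0.137   0.0586] w [0.4227 0.0743 0.0649] psi-0.065 tilt [0.    0.001] F [-7.6  0.8 19.5] gap0.0005 gf 10.095901298336685
spin 0.001 dx 0.0010 dy 0.0006 dz -0.0001
```

```bash
python3 -m inch '[{"hand":0,"dx":0,"dy":0,"dz":0,"spin":0},{"hand":0,"dx":0,"dy":0,"dz":-0.03,"spin":0},{"hand":0,"dx":0,"dy":0,"dz":-0.04,"spin":0},{"hand":0,"dx":0,"dy":0,"dz":-0.02,"spin":0},{"hand":0,"dx":0.045,"dy":0.029,"dz":0,"spin":0},{"hand":0,"dx":0.045,"dy":0.029,"dz":0,"spin":0},{"hand":0,"dx":0,"dy":0,"dz":0,"spin":0},{"hand":0,"dx":0,"dy":0,"dz":0,"spin":0}]'
python3 - <<'E'
from h import *
here(); go(B(-.045,0),.122)
E
```

```text
time: 9.57
eef_pos: [0.5083, 0.0099, 0.1535]
tcp_rot: [-3.139, 0.104, 0.001]
contact_force: [-0.3, 0.0, 0.2]
finger_gap: 0.0002
gripper_force: 0.0
t9.57 bal [-0.0474 -0.    ] w [0.5083 0.0099 0.1535] psi-0.066 tilt [-0.001 -0.   ] F [-0.3  0.   0.2] gap0.0002 gf 0.0
spin -0.000 dx 0.0024 dy -0.0000 dz 0.0315
```

```bash
python3 -m inch '[{"hand":0,"dx":0,"dy":0,"dz":0.025,"spin":0},{"hand":0,"dx":0,"dy":0,"dz":0.006,"spin":0},{"hand":0,"dx":0.013,"dy":0,"dz":0,"spin":0},{"hand":0,"dx":0.02,"dy":0,"dz":0,"spin":0},{"hand":0,"dx":0.025,"dy":0,"dz":0,"spin":0},{"hand":0,"dx":0.025,"dy":0,"dz":0,"spin":0},{"hand":0,"dx":0.025,"dy":0,"dz":0,"spin":0},{"hand":0,"dx":0.01,"dy":0,"dz":0,"spin":0},{"hand":0,"dx":0.006,"dy":0,"dz":0,"spin":0},{"hand":0,"dx":0.004,"dy":0,"dz":0,"spin":0},{"hand":0,"dx":0,"dy":0,"dz":0,"spin":0}]'
python3 - <<'E'
from h import *
here()
E
```

```text
time: 10.95
eef_pos: [0.6357, 0.0015, 0.1229]
tcp_rot: [3.14, -0.103, -0.002]
contact_force: [-4.8, 1.4, 2.6]
finger_gap: 0.0003
gripper_force: 2.1
t10.95 bal [0.0803 0.    ] w [0.6357 0.0015 0.1229] psi-0.066 tilt [-0.001  0.   ] F [-4.8  1.4  2.6] gap0.0003 gf 2.1068986505270004
```

```bash
python3 -m inch '[{"hand":0,"dx":-0.015,"dy":0,"dz":0,"spin":0},{"hand":0,"dx":-0.01,"dy":0,"dz":-0.05,"spin":0},{"hand":0,"dx":-0.05,"dy":0,"dz":-0.05,"spin":0},{"hand":0,"dx":-0.06,"dy":0,"dz":-0.05,"spin":0},{"hand":0,"dx":-0.06,"dy":0,"dz":0,"spin":0},{"hand":0,"dx":-0.03,"dy":0.04,"dz":0,"spin":0},{"hand":0,"dx":-0.02,"dy":0.055,"dz":0,"spin":0},{"hand":0,"dx":0,"dy":0,"dz":0,"spin":0}]' >/dev/null
cat >> h.py <<'E'
def tiles(c,boxes=((213,192,243,220,.008),(400,220,445,255,.012))):
    im=c["color"].astype(int)
    for *x,z in boxes:
        for a,ce,bb,m in blobs(c,(im.min(2)>160)|(im[:,:,2]-im[:,:,0]>25)|((im[:,:,0]>172)),x,60): print(a,ce.round(1),rect(c,m,z))
E
python3 - <<'E'
from h import *
here(); c=cam("top"); save(c,"t2.png",None,1.25); tiles(c); go((.350,-.311),.25,.305)
E
```

```text
t11.95 bal [-0.1474 -0.1   ] w [ 0.4019 -0.0833  0.2572] psi-0.074 tilt [0.001 0.004] F [ 0.2 -0.1 -0.2] gap0.0006 gf 0.0
193 [226.1 205.1] [439.7 360.2  63.   38.  -15.1]
153 [401.8 235.2] [ 347.7 -243.9  115.3   13.6    1. ]
254 [421.7 236.6] [ 350.8 -310.2   70.9   43.6   17.7]
spin -0.376 dx -0.1198 dy 0.2034 dz 0.0074
```

View pics/t2.png

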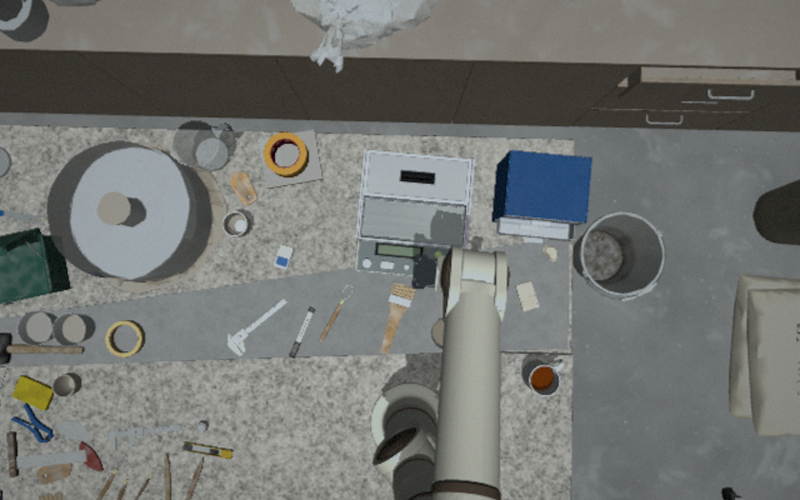

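```bash
python3 -m inch '[{"hand":0.8,"dx":0,"dy":0,"dz":0,"spin":-0.127},{"hand":0.8,"dx":0,"dy":0,"dz":0,"spin":-0.127},{"hand":0.8,"dx":0,"dy":0,"dz":0,"spin":-0.125},{"hand":0.8,"dx":-0.03,"dy":0.05,"dz":0.007,"spin":0},{"hand":0.8,"dx":-0.03,"dy":0.05,"dz":0,"spin":0},{"hand":0.8,"dx":-0.03,"dy":0.05,"dz":0,"spin":0},{"hand":0.8,"dx":-0.03,"dy":0.05,"dz":0,"spin":0},{"hand":0.8,"dx":0,"dy":0,"dz":0.06,"spin":0},{"hand":0.8,"dx":0,"dy":0,"dz":0.06,"spin":0},{"hand":0.8,"dx":0,"dy":0,"dz":0.03,"spin":0},{"hand":0.8,"dx":0,"dy":0,"dz":0,"spin":0},{"hand":0.8,"dx":0,"dy":0,"dz":0,"spin":0}]'
python3 - <<'E'
from h import *
here(); go((.3503,-.3105),.020,.308)
c=cam("scene"); save(c,"s3.png",(350,150,510,270),4)
E
```

```text
time: 13.5
eef_pos: [0.3528, -0.3059, 0.1011]
tcp_rot: [3.102, 0.491, 0.003]
contact_force: [0.0, -0.5, -0.3]
finger_gap: 0.0734
gripper_force: 0.0
t13.50 bal [-0.1818 -0.3254] w [ 0.3528 -0.3059  0.1011] psi0.314 tilt [0.002 0.002] F [ 0.  -0.5 -0.3] gap0.0734 gf 0.0
spin 0.006 dx -0.0037 dy 0.0036 dz 0.0811
```

View pics/s3.png

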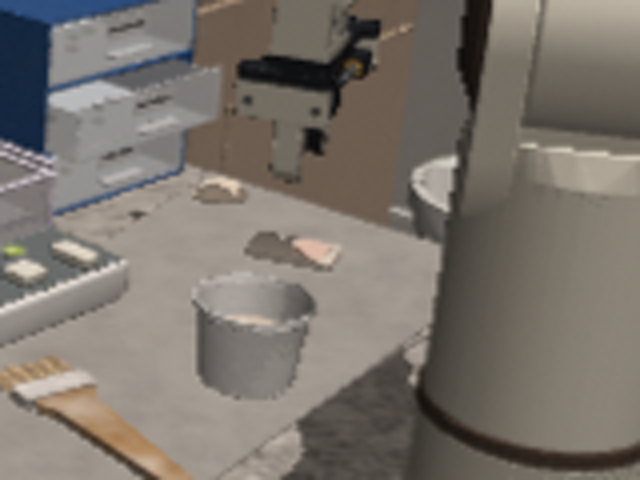

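```bash
python3 -m inch '[{"hand":0.8,"dx":-0.004,"dy":0.004,"dz":0.04,"spin":0.006},{"hand":0.8,"dx":0,"dy":0,"dz":0.03,"spin":0},{"hand":0.8,"dx":0,"dy":0,"dz":0.008,"spin":0},{"hand":0.8,"dx":0,"dy":0,"dz":0,"spin":0},{"hand":0.8,"dx":0,"dy":0,"dz":0,"spin":0}]'
python3 - <<'E'
from h import *
here(); go((.3503,-.3105),.020,.308)
E
```

```text
time: 14.18
eef_pos: [0.3495, -0.3117, 0.0234]
tcp_rot: [3.102, 0.48, 0.003]
contact_force: [-0.3, -0.8, 1.0]
finger_gap: 0.0729
gripper_force: 0.0
t14.18 bal [-0.1846 -0.3314] w [ 0.3495 -0.3117  0.0234] psi0.307 tilt [0.001 0.002] F [-0.3 -0.8  1. ] gap0.0729 gf 0.0
spin -0.001 dx 0.0011 dy -0.0009 dz 0.0034
```

```bash
python3 -m inch '[{"hand":0.8,"dx":0,"dy":0,"dz":0.003,"spin":0},{"hand":0.1,"dx":0,"dy":0,"dz":0,"spin":0},{"hand":0.1,"dx":0,"dy":0,"dz":0,"spin":0},{"hand":0.1,"dx":0,"dy":0,"dz":0,"spin":0},{"hand":0.1,"dx":0,"dy":0,"dz":0,"spin":0},{"hand":0.1,"dx":0,"dy":0,"dz":0,"spin":0}]'
python3 -m inch '[{"hand":0.1,"dx":0,"dy":0,"dz":-0.03,"spin":0},{"hand":0.1,"dx":0,"dy":0,"dz":-0.06,"spin":0},{"hand":0.1,"dx":0,"dy":0,"dz":-0.06,"spin":0},{"hand":0.1,"dx":0,"dy":0,"dz":-0.06,"spin":0},{"hand":0.1,"dx":0,"dy":0,"dz":0,"spin":0.125},{"hand":0.1,"dx":0,"dy":0,"dz":0,"spin":0.125},{"hand":0.1,"dx":0,"dy":0,"dz":0,"spin":0.125}]'
python3 - <<'E'
from h import *
here(); go(B(-.015,-.06),.23)
E
```

```text
time: 14.92
eef_pos: [0.3485, -0.3109, 0.019]
tcp_rot: [3.105, 0.48, 0.0]
contact_force: [0.2, 0.4, 0.5]
finger_gap: 0.0453
gripper_force: 30.0
time: 15.8
eef_pos: [0.3482, -0.3108, 0.2291]
tcp_rot: [3.139, -0.114, -0.0]
contact_force: [0.5, -0.5, -0.4]
finger_gap: 0.0455
gripper_force: 30.0
t15.80 bal [-0.186  -0.3306] w [ 0.3482 -0.3108  0.2291] psi-0.072 tilt [-0.  0.] F [ 0.5 -0.5 -0.4] gap0.0455 gf 29.965310096740723
spin -0.006 dx 0.1710 dy -0.2706 dz -0.0009
```

```bash
python3 -m inch '[{"hand":0.1,"dx":0.01,"dy":-0.054,"dz":0,"spin":-0.006},{"hand":0.1,"dx":0.02,"dy":-0.054,"dz":0,"spin":0},{"hand":0.1,"dx":0.02,"dy":-0.054,"dz":0,"spin":0},{"hand":0.1,"dx":0.03,"dy":-0.054,"dz":0,"spin":0},{"hand":0.1,"dx":0.04,"dy":-0.054,"dz":0,"spin":0},{"hand":0.1,"dx":0.051,"dy":0,"dz":0,"spin":0},{"hand":0.1,"dx":0,"dy":0,"dz":0,"spin":0},{"hand":0.1,"dx":0,"dy":0,"dz":0,"spin":0}]'
python3 - <<'E'
from h import *
here(); go(B(-.015,-.06),.072)
E
```

```text
time: 16.8
eef_pos: [0.5322, -0.0556, 0.2282]
tcp_rot: [-3.14, 0.097, 0.003]
contact_force: [0.1, -0.5, 0.2]
finger_gap: 0.0452
gripper_force: 30.0
t16.80 bal [-0.0192 -0.0638] w [ 0.5322 -0.0556  0.2282] psi-0.062 tilt [-0.002 -0.   ] F [ 0.1 -0.5  0.2] gap0.0452 gf 29.969461262226105
spin 0.004 dx 0.0042 dy -0.0038 dz 0.1562
```

```bash
python3 -m inch '[{"hand":0.1,"dx":0.004,"dy":-0.004,"dz":0,"spin":0.004},{"hand":0.1,"dx":0,"dy":0,"dz":0.05,"spin":0},{"hand":0.1,"dx":0,"dy":0,"dz":0.05,"spin":0},{"hand":0.1,"dx":0,"dy":0,"dz":0.03,"spin":0},{"hand":0.1,"dx":0,"dy":0,"dz":0.015,"spin":0},{"hand":0.1,"dx":0,"dy":0,"dz":0.006,"spin":0},{"hand":0.1,"dx":0,"dy":0,"dz":0,"spin":0},{"hand":0.1,"dx":0,"dy":0,"dz":0,"spin":0}]'
python3 - <<'E'
from h import *
here(); go(B(-.015,-.06),.071)
E
```

```text
time: 17.8
eef_pos: [0.5383, -0.0521, 0.0792]
tcp_rot: [3.139, -0.104, 0.003]
contact_force: [0.4, -1.2, 0.3]
finger_gap: 0.045
gripper_force: 30.0
t17.80 bal [-0.0133 -0.0599] w [ 0.5383 -0.0521  0.0792] psi-0.066 tilt [0.002 0.   ] F [ 0.4 -1.2  0.3] gap0.0450 gf 29.969395995140076
spin -0.000 dx -0.0017 dy 0.0001 dz 0.0082
```

```bash
python3 -m inch '[{"hand":0.1,"dx":-0.001,"dy":0,"dz":0.005,"spin":0},{"hand":0.1,"dx":0,"dy":0,"dz":0.002,"spin":0},{"hand":0.1,"dx":0,"dy":0,"dz":0,"spin":0},{"hand":0.7,"dx":0,"dy":0,"dz":0,"spin":0},{"hand":0.7,"dx":0,"dy":0,"dz":0,"spin":0},{"hand":0.7,"dx":0,"dy":0,"dz":0,"spin":0}]'
python3 - <<'E'
from h import *
here()
E
python3 -m inch '[{"hand":0.7,"dx":0,"dy":0,"dz":-0.05,"spin":0},{"hand":0.7,"dx":0,"dy":0,"dz":-0.05,"spin":0},{"hand":0.7,"dx":0,"dy":0,"dz":-0.05,"spin":0},{"hand":0.8,"dx":-0.03,"dy":-0.05,"dz":0,"spin":0},{"hand":0.8,"dx":-0.03,"dy":-0.05,"dz":0,"spin":0},{"hand":0.8,"dx":-0.03,"dy":-0.05,"dz":0,"spin":0},{"hand":0.8,"dx":0,"dy":-0.05,"dz":0,"spin":0},{"hand":0.8,"dx":0,"dy":-0.05,"dz":0,"spin":0},{"hand":0.8,"dx":0,"dy":-0.05,"dz":0,"spin":0},{"hand":0.8,"dx":0,"dy":0,"dz":0,"spin":0}]' >/dev/null
python3 - <<'E'
from h import *
here(); c=cam("top"); save(c,"t3.png",(170,110,470,300),2.66); tiles(c); go((.4397,.3602),.1,-.27)
E
```

```text
time: 18.55
eef_pos: [0.5365, -0.0519, 0.071]
tcp_rot: [-3.14, 0.104, -0.0]
contact_force: [0.0, -0.2, 0.1]
finger_gap: 0.0636
gripper_force: 0.0
t18.55 bal [-0.0152 -0.0598] w [ 0.5365 -0.0519  0.071 ] psi-0.066 tilt [ 0. -0.] F [ 0.  -0.2  0.1] gap0.0636 gf 0.0
t19.80 bal [-0.1069  0.2454] w [0.4651 0.2587 0.2215] psi-0.059 tilt [ 0.    -0.004] F [ 0.3 -0.1  0.1] gap0.0735 gf 0.0
216 [231.1 205.8] [438.6 341.4 117.5  35.   44.2]
66 [215.7 212.6] [414.  395.9  52.7  20.   16.2]
spin 0.208 dx -0.0527 dy -0.0938 dz 0.1210
```

View pics/t3.png

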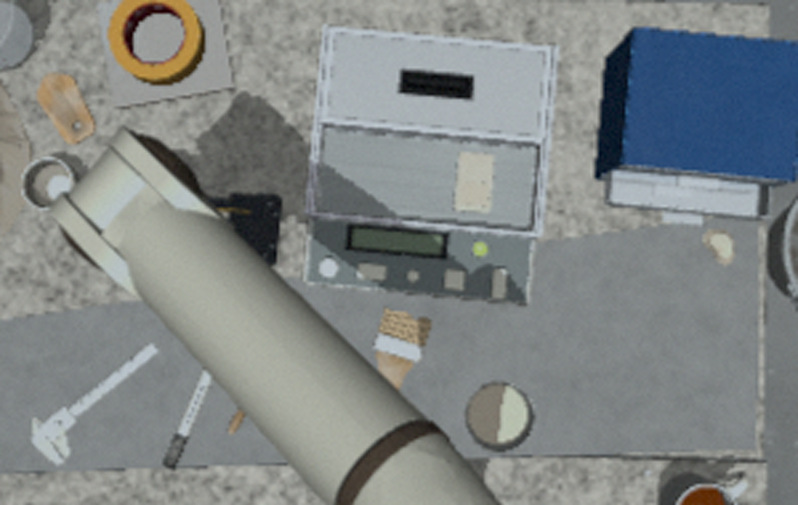

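```bash
python3 - <<'E'
from h import *
d=cam("scene"); jm=d["color"].astype(int)
for a,ce,bb,m in blobs(d,(jm.min(2)>170)|(jm[:,:,2]-jm[:,:,0]>40),(215,250,285,300),30): print(a,ce,rect(d,m,.008))
E
python3 -m inch '[{"hand":0.8,"dx":0,"dy":0,"dz":0,"spin":0.104},{"hand":0.8,"dx":0,"dy":0,"dz":0,"spin":0.104},{"hand":0.8,"dx":-0.027,"dy":-0.047,"dz":0,"spin":0},{"hand":0.8,"dx":-0.026,"dy":-0.047,"dz":0,"spin":0},{"hand":0.8,"dx":0,"dy":0,"dz":0.06,"spin":0},{"hand":0.8,"dx":0,"dy":0,"dz":0.06,"spin":0},{"hand":0.8,"dx":0,"dy":0,"dz":0,"spin":0},{"hand":0.8,"dx":0,"dy":0,"dz":0,"spin":0}]' >/dev/null
python3 - <<'E'
from h import *
here(); go((.4385,.3605),.016,-.27)
d=cam("scene"); save(d,"s4.png",(190,220,310,310),5); jm=d["color"].astype(int)
for a,ce,bb,m in blobs(d,(jm[:,:,2]-jm[:,:,0]>40),(215,250,285,300),10): print(a,ce,rect(d,m,.008))
E
```

```text
184 [248.86956522 273.85326087] [435.6 360.9  63.5  37.8 -16.3]
50 [279.98 295.02] [308.9 362.1  32.7  14.2 -51.1]
t20.90 bal [-0.1259  0.3079] w [0.4503 0.3224 0.1001] psi-0.277 tilt [-0.004  0.003] F [-0.   0.2  0.9] gap0.0737 gf 0.0
spin -0.007 dx -0.0216 dy -0.0336 dz 0.0841
51 [250.56862745 275.76470588] [424.  363.5  29.   20.1  72.8]
```

View pics/s4.png

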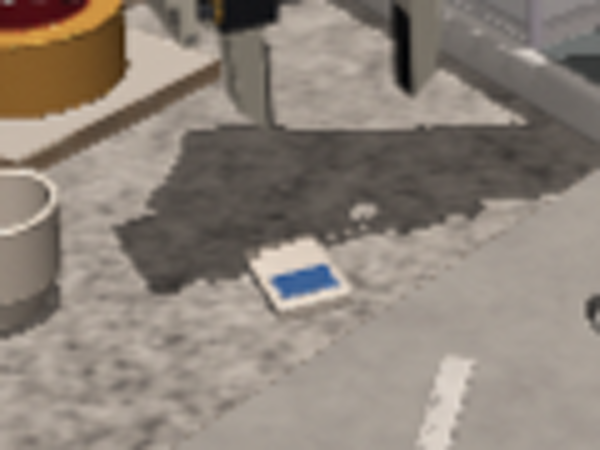

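```bash
python3 -m inch '[{"hand":0.8,"dx":-0.011,"dy":-0.017,"dz":0,"spin":0},{"hand":0.8,"dx":-0.011,"dy":-0.017,"dz":0,"spin":0},{"hand":0.8,"dx":0,"dy":0,"dz":0.03,"spin":0},{"hand":0.8,"dx":0,"dy":0,"dz":0.02,"spin":0},{"hand":0.8,"dx":0,"dy":0,"dz":0,"spin":0},{"hand":0.8,"dx":0,"dy":0,"dz":0,"spin":0}]' >/dev/null
python3 - <<'E'
from h import *
here(); go((.4385,.3605),.016,-.27)
E
```

```text
t21.70 bal [-0.1406  0.3469] w [0.4382 0.3622 0.0507] psi-0.276 tilt [-0.004  0.001] F [ 0.6 -1.   1.1] gap0.0731 gf 0.0
spin -0.006 dx 0.0008 dy 0.0016 dz 0.0347
```

```bash
python3 -m inch '[{"hand":0.8,"dx":0.001,"dy":0.001,"dz":0.02,"spin":0},{"hand":0.8,"dx":0,"dy":0,"dz":0.012,"spin":0},{"hand":0.8,"dx":0,"dy":0,"dz":0,"spin":0},{"hand":0.8,"dx":0,"dy":0,"dz":0,"spin":0}]'
python3 - <<'E'
from h import *
here(); go((.4385,.3605),.016,-.27)
E
```

```text
time: 22.2
eef_pos: [0.4374, 0.3604, 0.017]
tcp_rot: [3.109, -0.43, -0.008]
contact_force: [-0.2, 0.0, -0.2]
finger_gap: 0.0732
gripper_force: 0.0
t22.20 bal [-0.1413  0.3451] w [0.4374 0.3604 0.017 ] psi-0.275 tilt [-0.005  0.003] F [-0.2  0.  -0.2] gap0.0732 gf 0.0
spin -0.005 dx 0.0011 dy -0.0004 dz 0.0010
```

```bash
python3 -m inch '[{"hand":0.1,"dx":0,"dy":0,"dz":0.001,"spin":0},{"hand":0.1,"dx":0,"dy":0,"dz":0,"spin":0},{"hand":0.1,"dx":0,"dy":0,"dz":0,"spin":0},{"hand":0.1,"dx":0,"dy":0,"dz":0,"spin":0},{"hand":0.1,"dx":0,"dy":0,"dz":0,"spin":0},{"hand":0.1,"dx":0,"dy":0,"dz":0,"spin":0}]'
python3 -m inch '[{"hand":0.1,"dx":0,"dy":0,"dz":-0.03,"spin":0},{"hand":0.1,"dx":0,"dy":0,"dz":-0.06,"spin":0},{"hand":0.1,"dx":0,"dy":0,"dz":-0.06,"spin":0},{"hand":0.1,"dx":0,"dy":0,"dz":-0.05,"spin":0},{"hand":0.1,"dx":0,"dy":0,"dz":0,"spin":-0.104},{"hand":0.1,"dx":0,"dy":0,"dz":0,"spin":-0.104},{"hand":0.1,"dx":0,"dy":0,"dz":0,"spin":0}]'
python3 - <<'E'
from h import *
here(); go(B(-.015,.06),.21)
E
```

```text
time: 22.95
eef_pos: [0.437, 0.3601, 0.0154]
tcp_rot: [3.109, -0.43, -0.009]
contact_force: [0.3, -1.1, 1.1]
finger_gap: 0.0388
gripper_force: 30.0
time: 23.82
eef_pos: [0.4381, 0.3604, 0.2153]
tcp_rot: [3.137, -0.106, -0.01]
contact_force: [-1.1, 0.4, 0.0]
finger_gap: 0.0388
gripper_force: 30.0
t23.82 bal [-0.1406  0.3451] w [0.4381 0.3604 0.2153] psi-0.068 tilt [-0.006  0.003] F [-1.1  0.4  0. ] gap0.0388 gf 29.982337653636932
spin -0.002 dx 0.1256 dy 0.2851 dz 0.0053
```

Tile_1 (40 mm side) held.

```bash
python3 -m inch '[{"hand":0.1,"dx":0.02,"dy":0.048,"dz":0,"spin":0},{"hand":0.1,"dx":0.02,"dy":0.048,"dz":0,"spin":0},{"hand":0.1,"dx":0.02,"dy":0.048,"dz":0,"spin":0},{"hand":0.1,"dx":0.02,"dy":0.048,"dz":0,"spin":0},{"hand":0.1,"dx":0.02,"dy":0.048,"dz":0,"spin":0},{"hand":0.1,"dx":0.025,"dy":0.045,"dz":0,"spin":0},{"hand":0.1,"dx":0,"dy":0,"dz":0,"spin":0},{"hand":0.1,"dx":0,"dy":0,"dz":0,"spin":0}]'
python3 - <<'E'
from h import *
here(); go(B(-.015,.06),.072)
E
```

```text
time: 24.82
eef_pos: [0.5435, 0.0682, 0.215]
tcp_rot: [3.137, -0.108, -0.011]
contact_force: [-0.7, 0.7, -0.9]
finger_gap: 0.0392
gripper_force: 30.0
t24.82 bal [-0.0161  0.0605] w [0.5435 0.0682 0.215 ] psi-0.069 tilt [-0.007  0.003] F [-0.7  0.7 -0.9] gap0.0392 gf 29.98326927423477
spin -0.003 dx 0.0011 dy 0.0005 dz 0.1430
```

```bash
python3 -m inch '[{"hand":0.1,"dx":0.001,"dy":0,"dz":0.05,"spin":0},{"hand":0.1,"dx":0,"dy":0,"dz":0.045,"spin":0},{"hand":0.1,"dx":0,"dy":0,"dz":0.03,"spin":0},{"hand":0.1,"dx":0,"dy":0,"dz":0.01,"spin":0},{"hand":0.1,"dx":0,"dy":0,"dz":0,"spin":0},{"hand":0.1,"dx":0,"dy":0,"dz":0,"spin":0}]'
python3 - <<'E'
from h import *
here(); go(B(-.015,.06),.072)
E
```

```text
time: 25.58
eef_pos: [0.5452, 0.0681, 0.0818]
tcp_rot: [3.138, -0.104, -0.006]
contact_force: [-0.1, -0.1, -0.0]
finger_gap: 0.0388
gripper_force: 30.0
t25.57 bal [-0.0145  0.0604] w [0.5452 0.0681 0.0818] psi-0.066 tilt [-0.004  0.002] F [-0.1 -0.1 -0. ] gap0.0388 gf 29.982959926128387
spin -0.000 dx -0.0005 dy 0.0004 dz 0.0098
```

```bash
python3 -m inch '[{"hand":0.1,"dx":0,"dy":0,"dz":0.006,"spin":0},{"hand":0.1,"dx":0,"dy":0,"dz":0.004,"spin":0},{"hand":0.1,"dx":0,"dy":0,"dz":0,"spin":0},{"hand":0.7,"dx":0,"dy":0,"dz":0,"spin":0},{"hand":0.7,"dx":0,"dy":0,"dz":0,"spin":0},{"hand":0.7,"dx":0,"dy":0,"dz":0,"spin":0}]' 
python3 -m inch '[{"hand":0.7,"dx":0,"dy":0,"dz":-0.05,"spin":0},{"hand":0.7,"dx":0,"dy":0,"dz":-0.05,"spin":0},{"hand":0,"dx":0,"dy":0,"dz":-0.05,"spin":0},{"hand":0,"dx":-0.05,"dy":0.02,"dz":-0.04,"spin":0},{"hand":0,"dx":-0.06,"dy":0.02,"dz":0,"spin":0},{"hand":0,"dx":-0.05,"dy":0.02,"dz":0,"spin":0},{"hand":0,"dx":0,"dy":0,"dz":0,"spin":0}]'
python3 - <<'E'
from h import *
here(); c=cam("top"); save(c,"t4.png",(170,110,470,300),2.66);go(B(.128,0),.25)
E
```

```text
time: 26.32
eef_pos: [0.544, 0.0674, 0.0704]
tcp_rot: [3.137, -0.105, -0.01]
contact_force: [0.1, 0.7, -0.1]
finger_gap: 0.0628
gripper_force: 0.0
time: 27.2
eef_pos: [0.3819, 0.0189, 0.2585]
tcp_rot: [3.138, -0.107, -0.012]
contact_force: [0.4, 0.2, 0.4]
finger_gap: 0.0188
gripper_force: 0.0
t27.20 bal [-0.1741  0.0006] w [0.3819 0.0189 0.2585] psi-0.068 tilt [-0.008  0.002] F [0.4 0.2 0.4] gap0.0188 gf 0.0
spin -0.002 dx 0.2994 dy 0.0016 dz 0.0092
```

View pics/t4.png

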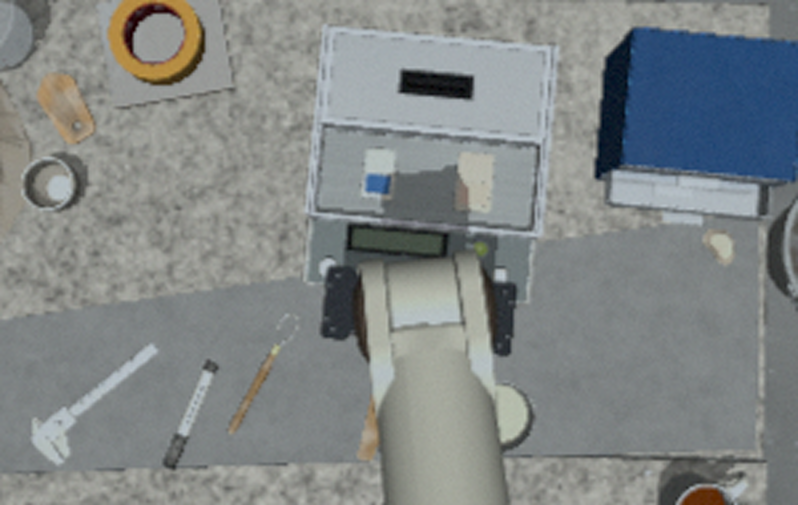

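```bash
python3 -m inch '[{"hand":0,"dx":0.06,"dy":0,"dz":0,"spin":0},{"hand":0,"dx":0.06,"dy":0,"dz":0,"spin":0},{"hand":0,"dx":0.06,"dy":0,"dz":0,"spin":0},{"hand":0,"dx":0.06,"dy":0.001,"dz":0,"spin":0},{"hand":0,"dx":0.06,"dy":0,"dz":0,"spin":0},{"hand":0,"dx":0,"dy":0,"dz":0,"spin":0},{"hand":0,"dx":0,"dy":0,"dz":0.05,"spin":0},{"hand":0,"dx":0,"dy":0,"dz":0.04,"spin":0},{"hand":0,"dx":0,"dy":0,"dz":0,"spin":0}]' >/dev/null
python3 - <<'E'
from h import *
here(); go(B(.128,0),.123)
E
```

```text
t28.38 bal [0.126  0.0009] w [ 6.814e-01 -6.000e-04  1.629e-01] psi-0.066 tilt [-0.014  0.004] F [0.8 0.5 0.1] gap0.0008 gf 0.0
spin -0.000 dx 0.0020 dy 0.0009 dz 0.0399
```

```bash
python3 -m inch '[{"hand":0,"dx":0.001,"dy":0,"dz":0.025,"spin":0},{"hand":0,"dx":0,"dy":0,"dz":0.014,"spin":0},{"hand":0,"dx":-0.015,"dy":0,"dz":0,"spin":0},{"hand":0,"dx":-0.02,"dy":0,"dz":0,"spin":0},{"hand":0,"dx":-0.02,"dy":0,"dz":0,"spin":0},{"hand":0,"dx":-0.02,"dy":0,"dz":0,"spin":0},{"hand":0,"dx":-0.02,"dy":0,"dz":0,"spin":0},{"hand":0,"dx":-0.015,"dy":0,"dz":0,"spin":0},{"hand":0,"dx":-0.01,"dy":0,"dz":0,"spin":0},{"hand":0,"dx":-0.004,"dy":0,"dz":0,"spin":0},{"hand":0,"dx":-0.002,"dy":0,"dz":0,"spin":0},{"hand":0,"dx":0,"dy":0,"dz":0,"spin":0}]'
python3 - <<'E'
from h import *
here()
E
```

```text
time: 29.88
eef_pos: [0.56, 0.0071, 0.129]
tcp_rot: [3.137, -0.105, -0.008]
contact_force: [1.0, 0.0, 2.8]
finger_gap: 0.0004
gripper_force: 1.0
t29.88 bal [0.0044 0.0006] w [0.56   0.0071 0.129 ] psi-0.067 tilt [-0.005  0.003] F [1.  0.  2.8] gap0.0004 gf 1.001786570996046
```

```bash
python3 -m inch '[{"hand":0,"dx":-0.003,"dy":0,"dz":0,"spin":0},{"hand":0,"dx":-0.002,"dy":0,"dz":0,"spin":0},{"hand":0,"dx":0,"dy":0,"dz":0,"spin":0}]'
python3 - <<'E'
from h import *
here()
E
```

```text
time: 30.25
eef_pos: [0.5576, 0.0072, 0.129]
tcp_rot: [3.137, -0.105, 0.0]
contact_force: [9.9, -0.1, -5.1]
finger_gap: 0.0001
gripper_force: 5.0
t30.25 bal [0.002  0.0006] w [0.5576 0.0072 0.129 ] psi-0.067 tilt [0.    0.003] F [ 9.9 -0.1 -5.1] gap0.0001 gf 5.0301166623830795
```

```bash
python3 -m inch '[{"hand":0,"dx":0.013,"dy":0,"dz":0,"spin":0},{"hand":0,"dx":0,"dy":0,"dz":-0.03,"spin":0},{"hand":0,"dx":0,"dy":0,"dz":-0.03,"spin":0},{"hand":0,"dx":-0.05,"dy":0.016,"dz":0,"spin":0},{"hand":0,"dx":-0.05,"dy":0.016,"dz":0,"spin":0},{"hand":0,"dx":-0.046,"dy":0.015,"dz":0,"spin":0},{"hand":0,"dx":0,"dy":0,"dz":0.04,"spin":0},{"hand":0,"dx":0,"dy":0,"dz":0.03,"spin":0},{"hand":0,"dx":0,"dy":0,"dz":0,"spin":0},{"hand":0,"dx":0,"dy":0,"dz":0,"spin":0}]' >/dev/null
python3 - <<'E'
from h import *
here(); go(B(-.136,-.046),.0645)
c=cam("top"); im=c["color"].astype(int)
for a,ce,bb,m in blobs(c,(im.max(2)<50),(290,140,370,205),20): print("grip",a,ce,QB.T@(pt(c,*ce,.118)[:2]-O))
E
```

```text
t31.50 bal [-0.134  -0.0465] w [ 0.4188 -0.0308  0.1202] psi-0.067 tilt [-0.007  0.003] F [-0.2 -1.4  0.7] gap0.0004 gf 0.0
spin -0.001 dx -0.0020 dy -0.0005 dz 0.0557
grip 211 [330.57345972 176.41232227] [-0.01832741 -0.00125461]
grip 32 [328.78125 199.5625 ] [-0.09226748 -0.00235306]
```

Cover shut at the same place as before (grip −0.0183). Press averaging.

```bash
python3 -m inch '[{"hand":0,"dx":-0.002,"dy":0,"dz":0.03,"spin":0},{"hand":0,"dx":0,"dy":0,"dz":0.01,"spin":0},{"hand":0,"dx":0,"dy":0,"dz":0.008,"spin":0},{"hand":0,"dx":0,"dy":0,"dz":0.005,"spin":0},{"hand":0,"dx":0,"dy":0,"dz":0.003,"spin":0},{"hand":0,"dx":0,"dy":0,"dz":0,"spin":0},{"hand":0,"dx":0,"dy":0,"dz":0,"spin":0}]'
python3 - <<'E'
from h import *
here()
E
```

```text
time: 32.42
eef_pos: [0.4169, -0.0307, 0.065]
tcp_rot: [3.138, -0.106, -0.008]
contact_force: [-3.3, 0.7, 15.4]
finger_gap: 0.0004
gripper_force: 7.9
t32.42 bal [-0.136  -0.0466] w [ 0.4169 -0.0307  0.065 ] psi-0.067 tilt [-0.005  0.002] F [-3.3  0.7 15.4] gap0.0004 gf 7.850465301889926
```

```bash
python3 -m inch '[{"hand":0,"dx":0,"dy":0,"dz":0,"spin":0},{"hand":0,"dx":0,"dy":0,"dz":-0.02,"spin":0},{"hand":0,"dx":0,"dy":0,"dz":-0.02,"spin":0},{"hand":0,"dx":0,"dy":0.028,"dz":0,"spin":0},{"hand":0,"dx":0,"dy":0.028,"dz":0,"spin":0},{"hand":0,"dx":0,"dy":0,"dz":0,"spin":0},{"hand":0,"dx":0,"dy":0,"dz":0,"spin":0}]' >/dev/null
python3 - <<'E'
from h import *
here(); go(B(-.136,-.102),.0645)
E
```

```text
t33.30 bal [-0.1364 -0.102 ] w [ 0.4128 -0.086   0.104 ] psi-0.067 tilt [-0.006  0.003] F [0.2 0.2 0.4] gap0.0008 gf 0.0
spin -0.001 dx 0.0004 dy 0.0000 dz 0.0395
```

```bash
python3 -m inch '[{"hand":0,"dx":0,"dy":0,"dz":0.02,"spin":0},{"hand":0,"dx":0,"dy":0,"dz":0.008,"spin":0},{"hand":0,"dx":0,"dy":0,"dz":0.006,"spin":0},{"hand":0,"dx":0,"dy":0,"dz":0.005,"spin":0},{"hand":0,"dx":0,"dy":0,"dz":0.001,"spin":0},{"hand":0,"dx":0,"dy":0,"dz":0,"spin":0},{"hand":0,"dx":0,"dy":0,"dz":0,"spin":0}]'
python3 -m inch '[{"hand":0,"dx":0,"dy":0,"dz":0,"spin":0},{"hand":0,"dx":0,"dy":0,"dz":-0.03,"spin":0},{"hand":0,"dx":0,"dy":0,"dz":-0.05,"spin":0},{"hand":0,"dx":0,"dy":0,"dz":-0.05,"spin":0},{"hand":0,"dx":-0.04,"dy":0.05,"dz":-0.03,"spin":0},{"hand":0,"dx":-0.04,"dy":0.05,"dz":0,"spin":0},{"hand":0,"dx":0,"dy":0.05,"dz":0,"spin":0},{"hand":0,"dx":0,"dy":0.05,"dz":0,"spin":0},{"hand":0,"dx":0,"dy":0,"dz":0,"spin":0},{"hand":0,"dx":0,"dy":0,"dz":0,"spin":0}]'
python3 - <<'E'
from h import *
here(); c=cam("top"); save(c,"t5.png",None,1.25)
E
```

```text
time: 34.17
eef_pos: [0.4124, -0.0859, 0.065]
tcp_rot: [3.138, -0.105, -0.01]
contact_force: [-4.0, 2.7, 19.3]
finger_gap: 0.0002
gripper_force: 9.0
time: 35.42
eef_pos: [0.3262, -0.2731, 0.2212]
tcp_rot: [3.138, -0.106, -0.011]
contact_force: [0.9, 0.3, -0.5]
finger_gap: 0.0004
gripper_force: 0.0
t35.42 bal [-0.2105 -0.2945] w [ 0.3262 -0.2731  0.2212] psi-0.067 tilt [-0.007  0.002] F [ 0.9  0.3 -0.5] gap0.0004 gf 0.0
```

View pics/t5.png

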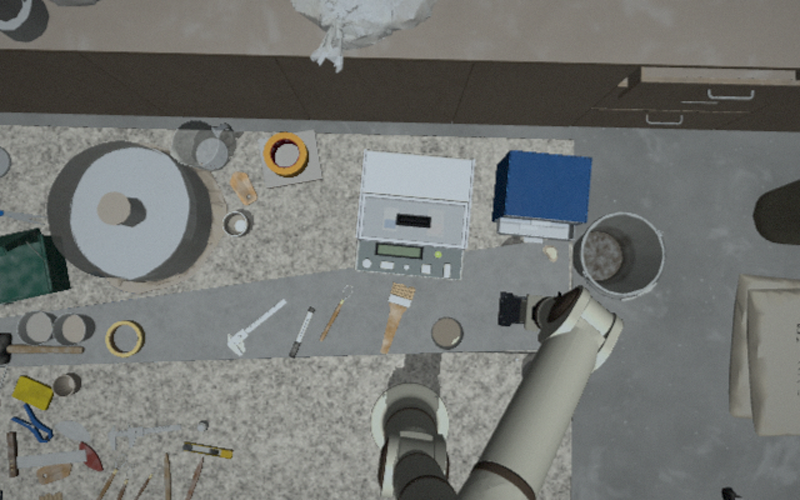

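The cover is shut (grip at 413,220), the keys are up, the tiles are under the cover, and the bystanders have not moved.

```bash
python3 -c "
from cell import r
print(r.sign_off())"
```

```text
the job is handed in; nothing more can be done
None
```

The job is handed in, with no verdict returned: I shut the cover (found open), pressed on and zero, laid both tiles found (tile_1 and a larger one, tile_0 by its size) on the pan, shut the cover again, and pressed averaging and store.

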